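# Fit the spacer and then the washer on the leaning shaft

## Robot

A 7-joint arm with a two-finger parallel gripper is mounted at the origin on a cart in front of the work surface, level with it; the furniture and walls round the work are solid. World frame = base frame: x ahead of the robot, y to its left, z up, the work surface at z = 0. Lengths are in m, angles in rad, forces in N, time in s.
With the tool pointing down it reaches from about 0.35 to 0.9 m from the base axis. Payload 8.1 kg.
Tool frame: the origin (TCP) lies on the centre line of the jaws, within the pads' length; the fingertips stand 19 mm ahead of it and the grasp point (between the pads) is the TCP; z points along the fingers, y is the direction in which the jaws open and shut (so a half turn about z gives the same grasp; the last joint's range is limited). The gripper opens to 92 mm and grips with 3 to 60 N. Pads are 19 mm wide; open, the fingers measure 130 mm over their backs; the gripper's body (75 mm by 190 mm) begins 47 mm behind the grasp point.
Start: joints at [-1.437, 0.434, 0.025, 1.573, -0.012, 1.134, -0.075], TCP at [0.147, 0.608, 0.246] pointing down, gripper open.
Joint ranges: [-2.62, 2.62], [-0.44, 2.09], [-1.27, 1.32], [0.08, 2.57], [-1.32, 4.46], [0.12, 2], [-2.74, 2.74]. Speed limits (rad/s): [2.22, 2.22, 3.01, 3.01, 3.14, 3.14, 3.14].

## Interface

Orientations are given as a rotation vector (axis times angle).
In Python, from cell import monitor, imaging, workorder, outline_of gives the robot as it stands.
- The arm moves only by the tool move_arm, never from a script. Its argument "series" is a list of rows, each a list of 6 numbers: the shift along the world's x, y, z in cm, then the turn, a rotation vector about the world's x, y, z in degrees. A call has 1 to 8 rows; each row shifts and turns the commanded pose from where the row before left it; what a row does not reach is not made up. A row lasts 1/10 s, in which the tool goes at most 50 mm and 8.59 degrees, less where a joint would pass 70% of its speed; a pose out of reach is approached as far as the arm can. A call with a gripper value outside its range is refused whole. "grip" is the opening, from 0 (shut) to 1 (fully open), set as the call begins (left out, the last holds). The fingers move at their own pace and stop on an object; "force" is the grip in N (left out, the last holds). Time passes only in rows, so rows that do not move let the fingers close. It gives the time, the measured TCP pose, the force and the opening at its end, in the units of the state.
- monitor.observe(): the state, without advancing time (a new reading comes with each control period).
- imaging.get_image(name): name is "scene" or "side" or "wrist"; returns a dict with "color" (420x560x3 uint8, red, green, blue), "fx", "fy", "cx", "cy" (pixels), "rvec" (rotation vector, rad) and "tvec" (3), from world to camera coordinates, as OpenCV has them; the wrist camera has in their place "mount" (4x4, takes a point from camera to tool coordinates, whose origin is the TCP and whose axes are the flange's). Camera axes: x right, y down, z forward; pixel columns grow to the right and rows downward; lengths in m; the calibration is good to about 2 mm. A picture is of the moment at which its call begins: read the wrist's pose just before it. There is no depth.
- workorder.sign_off(): hands the job in, once; it reports no verdict.
Trained networks look in the newest picture that a camera, given by its name, has taken for a name from the list of things; names that differ only in an ending like _2 or _b are one class to them, and where a whole thing is asked for, a point or a joint stands for the part that bears it (a point fixed in the world has none). Each returns a list of dicts, best first, with "p" (0 to 1); they miss things now and then, are a little off and sometimes report something else, mostly with a low value. They report only what shows in the picture. A call takes as long as a camera call. They do not tell look-alikes from the thing itself.
- outline_of(camera, thing): "mask" (420x560 bool, what is visible of it) and "rect" ([left, top, width, height] in pixels, round what is visible of it).
The state is a dict: "clock": time; "joints": joint angles; "dq": joint speeds; "joint_efforts": joint torques, N m; "position": TCP position; "ee_rot": TCP orientation; "force": force on the tool from outside, world axes, zero at the start; "ft_torque": the same for the moment, N m; "width": opening from 0.0 (shut) to 1.0 (fully open).
Only numpy, scipy, OpenCV 4.12 (cv2) and the standard library are available. Lean on these libraries where they do the work, as an engineer would, in place of code of your own. Each camera call takes 0.05 s, during which the arm holds its last target. There are 200 camera calls.

## Task

Build up the shaft of the bench stand for its retaining nut: put the tall brass spacer on first, down against the bearing, and then the flat blue washer on top of it. Both must be slid fully home so that they sit flat with no gap, and let go. Leave the nut, the spice jar and the tin where they are.

Things in the scene. Friction and masses are not known exactly. Their poses are not given: they have to be found in the camera images.
- shaft: Fixed steel shaft, 12 mm in diameter, 56 mm long above the bearing face; last 8 mm taper to 6 mm diameter. Origin: on its axis at the bearing face, where the spacer seats, 90 mm above the table. z runs up along the shaft to its free end; it leans 30 degrees from vertical, upper end roughly towards the robot (direction varies). x, y lie across it, y level. Bearing below: 37 mm diameter, 13 mm long.
- stand: Stand that carries the shaft, fixed to the table: dark base plate 130 x 100 x 10 mm (x, y, z) and a leaning green round housing 47 mm in diameter below the bearing. Origin: on the table under the plate, 5 mm in -x from the plate's centre; the shaft leans to the stand's -x.
- spacer_mid (a point): Brass spacer: ring 44 mm outside diameter, 18 mm bore, 24 mm high, about 60 g. Lies flat on the table, loose. Point: its centre, half-way up; z along its bore.
- washer_mid (a point): Blue plastic thrust washer: ring 52 mm outside diameter, 18 mm bore, 12 mm high, about 40 g. Lies flat on the table, loose. Point: its centre, half-way up; z along its bore.
- nut_mid (a point): Dark knurled retaining nut, 28 mm in diameter, 24 mm high, standing on the table; to be left alone. Point: its centre, half-way up.
- spice_jar: Spice jar with a green lid, 46 mm in diameter, 105 mm high, standing on the table; to be left alone. Origin: centre of its underside.
- tin: Food tin with a red and cream label, 75 mm in diameter, 110 mm high, standing on the table; to be left alone. Origin: centre of its underside.
Mind the look-alikes: they are no part of the job. What is meant by the stand is not red, and is the larger of those in its own colour. Of the things that look like the part that bears washer_mid, the smaller one is meant.

How it is judged:
On the way, in this order (a step that is already met when the one before it is completed fails the run):
1. the spacer sits against the bearing on the shaft, let go (z of spacer_mid in the frame of shaft between 0.009 and 0.0155 m and x of spacer_mid in the frame of shaft between -0.005 and 0.005 m and y of spacer_mid in the frame of shaft between -0.005 and 0.005 m and angle between the z axis of spacer_mid and the z axis of shaft, either way round below 0.12 rad and contact force between the fingers and spacer below 0.1 N), for 0.2 s.
2. the washer sits on the spacer on the shaft, let go (z of spacer_mid in the frame of shaft between 0.009 and 0.0155 m and x of spacer_mid in the frame of shaft between -0.005 and 0.005 m and y of spacer_mid in the frame of shaft between -0.005 and 0.005 m and angle between the z axis of each of spacer_mid, washer_mid and the z axis of shaft, either way round below 0.12 rad and z of washer_mid in the frame of shaft between 0.0265 and 0.0335 m and x of washer_mid in the frame of shaft between -0.005 and 0.005 m and y of washer_mid in the frame of shaft between -0.005 and 0.005 m and contact force between the fingers and washer below 0.1 N), for 0.2 s.
At the end, for the whole second after the job is handed in: Along the shaft from the bearing face, the spacer's centre is at 9 to 15.5 mm (home: 12) and the washer's at 26.5 to 33.5 mm (home: 30), each within 5 mm of the axis in x and y and square to it within 0.12 rad, released and slower than 20 mm/s (all of step 2 and contact force between the fingers and spacer below 0.1 N and linear speed of each of spacer, washer below 0.02 m/s); the robot touches nothing.
It fails at once if the nut is moved more than 30 mm (distance of nut_mid from where it was at the start of the episode above 0.03 m).
It fails at once if the spice jar is moved more than 30 mm (distance of spice_jar from where it was at the start of the episode above 0.03 m).
It fails at once if the tin is moved more than 30 mm (distance of tin from where it was at the start of the episode above 0.03 m).
It also fails if it takes over 59 s, if anything falls off the work surface, if the arm or the gripper's body presses on something with over 40 N, if the wrist force passes 120 N, or if a joint passes its speed limit or range.

## Working session

There is one attempt and no reset: what is moved stays moved. The work goes in short steps, Python scripts to look and compute and a tool call to move; the robot and the scene stay as the last step left them, time stands still between calls to the robot, and variables do not carry over. Pictures are saved under pics/ and viewed, about 8 in all and at most 12, crops included, and the job is handed in when it is done.

Besides the shell and the picture viewer there is one more tool, called after "Call:" by a JSON object that holds its "method" and its "body", one argument or row to a line. move_arm: Moves the arm, as the interface text tells. Its arguments: {"type":"object","properties":{"series":{"type":"array"},"grip":{"type":"number"},"force":{"type":"number"}},"required":["series"]}

```bash
mkdir -p pics; ls
cat > h.py <<'E'
import numpy as np, cv2
from scipy.spatial.transform import Rotation as R
from cell import monitor, imaging, workorder, outline_of
def P(im):
    K=np.array([[im['fx'],0,im['cx']],[0,im['fy'],im['cy']],[0,0,1.]])
    if 'mount' in im:
        s=monitor.observe(); T=np.eye(4); T[:3,:3]=R.from_rotvec(s['ee_rot']).as_matrix(); T[:3,3]=s['position']
        C=T@np.array(im['mount']); W=np.linalg.inv(C); return K,W[:3,:3],W[:3,3]
    return K,R.from_rotvec(im['rvec']).as_matrix(),np.array(im['tvec'])
def proj(im,X):
    K,r,t=P(im); c=(np.atleast_2d(X)@r.T+t)@K.T; return c[:,:2]/c[:,2:]
def ray(im,uv):
    K,r,t=P(im); d=r.T@np.linalg.inv(K)@np.array([uv[0],uv[1],1.]); return -r.T@t,d/np.linalg.norm(d)
def atz(im,uv,z):
    o,d=ray(im,uv); return o+d*(z-o[2])/d[2]
def save(n,c): cv2.imwrite('pics/'+n,cv2.cvtColor(c,cv2.COLOR_RGB2BGR))
E
cat > a.py <<'E'
from h import *
ims={}
for c in ['scene','side']:
    im=imaging.get_image(c); ims[c]=im; save(c+'0.png',im['color'])
    for th in ['stand','shaft','spacer_mid','washer_mid','nut_mid','spice_jar','tin']:
        for o in outline_of(c,th):
            m=o['mask'].astype(np.uint8); ys,xs=np.nonzero(m)
            if len(xs)==0: continue
            uv=(xs.mean(),ys.mean()); print(c,th,round(o['p'],2),np.round(o['rect']),len(xs),np.round(uv),np.round(atz(im,uv,.01),3), im['color'][m>0].mean(0).round())
import pickle; pickle.dump(ims,open('ims.pkl','wb'))
s=monitor.observe(); print(s['clock'],s['position'],s['ee_rot'],s['width'])
E
python3 a.py
```

```text
pics
scene stand 0.91 [193. 174.  55.  53.] 1612 [221. 199.] [0.584 0.11  0.01 ] [48. 53. 49.]
scene stand 0.82 [164. 229.  41.  41.] 1012 [185. 248.] [0.407 0.038 0.01 ] [51. 56. 51.]
scene stand 0.56 [233. 124.  48.  46.] 1198 [257. 153.] [0.807 0.196 0.01 ] [106.  31.  27.]
scene shaft 0.92 [212. 170.  21.  32.] 477 [220. 189.] [0.612 0.145 0.01 ] [42. 53. 45.]
scene shaft 0.82 [247. 129.  21.  26.] 362 [256. 143.] [0.845 0.239 0.01 ] [75. 41. 39.]
scene shaft 0.81 [173. 232.  24.  18.] 262 [184. 241.] [0.421 0.061 0.01 ] [45. 56. 47.]
scene spacer_mid 0.87 [246. 254.  22.  25.] 407 [259. 266.] [ 0.484 -0.125  0.01 ] [118.  94.  44.]
scene washer_mid 0.72 [259. 314.  39.  35.] 1045 [278. 330.] [ 0.39  -0.267  0.01 ] [ 31.  65. 120.]
scene washer_mid 0.55 [319. 308.  23.  25.] 433 [331. 319.] [ 0.478 -0.325  0.01 ] [ 24.  60. 120.]
scene nut_mid 0.56 [303. 255.  20.  19.] 146 [314. 264.] [ 0.57 -0.21  0.01] [65. 63. 60.]
scene spice_jar 0.76 [302. 189.  27.  45.] 866 [317. 210.] [ 0.721 -0.102  0.01 ] [74. 65. 46.]
scene tin 0.93 [286. 144.  29.  48.] 1245 [300. 165.] [0.845 0.06  
[... 540 characters left out ...]
[108.  46.  42.]
side spacer_mid 0.66 [213. 254.  24.  22.] 389 [225. 265.] [ 0.48  -0.126  0.01 ] [163. 123.  37.]
side washer_mid 0.92 [205. 330.  34.  30.] 716 [222. 345.] [ 0.479 -0.33   0.01 ] [ 32.  81. 170.]
side washer_mid 0.82 [149. 302.  44.  38.] 1177 [172. 322.] [ 0.388 -0.27   0.01 ] [ 27.  77. 166.]
side nut_mid 0.48 [266. 283.  15.  19.] 229 [271. 290.] [ 0.57  -0.213  0.01 ] [88. 84. 79.]
side spice_jar 0.94 [306. 222.  24.  50.] 1147 [318. 244.] [ 0.686 -0.079  0.01 ] [107.  94.  63.]
side tin 0.59 [335. 174.  40.  55.] 1635 [353. 201.] [0.811 0.087 0.01 ] [140. 130. 112.]
0.8 [0.14665925 0.60758597 0.2457987 ] [3.71124294e-01 3.11954846e+00 2.11287666e-04] 1.003094996852774
```

Run:
```python
import pickle
from h import *
ims=pickle.load(open('ims.pkl','rb'))
a=ims['scene']['color'][110:360,150:360]; b=ims['side']['color'][130:380,140:370]
a=cv2.resize(a,None,fx=2.4/1.3,fy=2.4/1.3,interpolation=cv2.INTER_CUBIC);b=cv2.resize(b,None,fx=2.4/1.3,fy=2.4/1.3,interpolation=cv2.INTER_CUBIC)
save('c1.png',np.hstack([a,b])[:, :800])
```

```text
(no output)
```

View pics/c1.png

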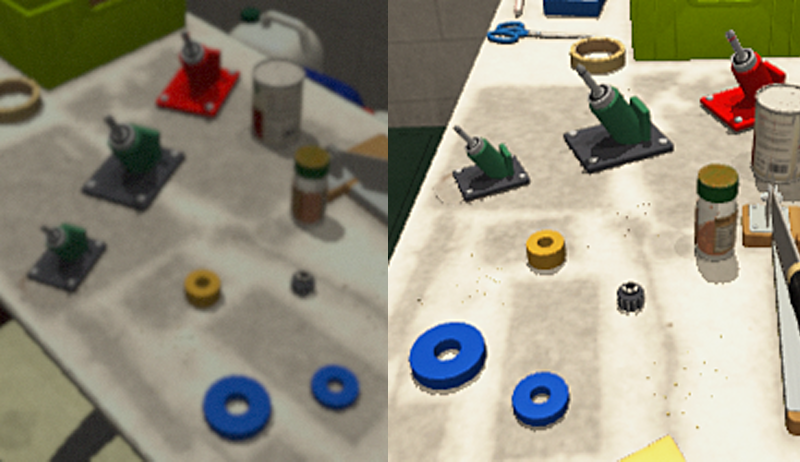

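Run:
```python
import pickle
from h import *
from scipy.optimize import least_squares
ims=pickle.load(open('ims.pkl','rb'))
def hull(im,x,y,r,h):
    t=np.linspace(0,2*np.pi,60); c=np.c_[x+r*np.cos(t),y+r*np.sin(t)]
    p=proj(im,np.r_[np.c_[c,0*t],np.c_[c,0*t+h]]); lo,hi=p.min(0),p.max(0)
    return np.r_[(lo+hi)/2,hi-lo]
for n,b,r,h in [('spacer',{'scene':[246,254,22,25],'side':[213,254,24,22]},.022,.024),('washer',{'scene':[319,308,23,25],'side':[205,330,34,30]},.026,.012),('bigwasher',{'scene':[259,314,39,35],'side':[149,302,44,38]},.026,.012)]:
    for c in b:
        l=np.array(b[c],float); m=l[:2]+l[2:]/2
        s=least_squares(lambda q:hull(ims[c],q[0],q[1],r,h)[:2]-m,[.45,-.2]); print(n,c,s.x.round(4),'size pred',hull(ims[c],*s.x,r,h)[2:].round(1),'seen',l[2:])
w=imaging.get_image('wrist'); print(np.round(w['mount'],3),w['fx'],w['cx'],w['cy']); 
for c in ims: print(c,ray(ims[c],(280,210)))
```

```text
spacer scene [ 0.4781 -0.1244] size pred [20.3 22.3] seen [22. 25.]
spacer side [ 0.4795 -0.1296] size pred [22.1 22.7] seen [24. 22.]
washer scene [ 0.4781 -0.3256] size pred [27.1 26. ] seen [23. 25.]
washer side [ 0.4777 -0.3252] size pred [31.8 30.6] seen [34. 30.]
bigwasher scene [ 0.3905 -0.2671] size pred [27.2 27. ] seen [39. 35.]
bigwasher side [ 0.3851 -0.2632] size pred [30.8 27.3] seen [44. 38.]
[[-0.001 -0.967 -0.255  0.069]
 [ 1.    -0.002  0.001 -0.   ]
 [-0.001 -0.255  0.967 -0.139]
 [ 0.     0.     0.     1.   ]] 344.93653884634807 273.95150755122694 210.25183305039906
scene (array([ 0.03217223, -0.58715413,  0.72398507]), array([ 0.56785424,  0.5049987 , -0.65001375]))
side (array([ 0.53993112, -0.75925792,  0.55549857]), array([ 0.075554  ,  0.83258081, -0.54872652]))
```

Call:
{"method": "move_arm", "body": {
  "series": [
    [2.5, -3.8, 0.5, 0, 0, 1.7],
    [2.5, -3.8, 0.5, 0, 0, 1.7],
    [2.5, -3.8, 0, 0, 0, 1.7],
    [2.5, -3.8, 0, 0, 0, 1.7],
    [2.5, -3.8, 0, 0, 0, 1.7],
    [2.5, -3.8, 0, 0, 0, 1.7],
    [2.5, -3.8, 0, 0, 0, 1.7],
    [2.5, -3.8, 0, 0, 0, 1.7]
  ]
}}

```text
clock: 1.65
position: [0.3475, 0.302, 0.2561]
ee_rot: [-0.003, 3.141, 0.001]
force: [1.1, 0.9, -0.6]
width: 1.001
```

Call:
{"method": "move_arm", "body": {
  "series": [
    [2.7, -3.9, 0, 0, 0, 0],
    [2.7, -3.9, 0, 0, 0, 0],
    [2.7, -3.9, 0, 0, 0, 0],
    [2.7, -3.9, 0, 0, 0, 0],
    [2.7, -3.9, 0, 0, 0, 0],
    [0, 0, 0, 0, 0, 0]
  ]
}}

```text
clock: 2.25
position: [0.4847, 0.1022, 0.2562]
ee_rot: [0.014, 3.139, -0.003]
force: [-0.8, 0.6, -0.1]
width: 1.002
```

Run:
```python
from h import *
import pickle
s=monitor.observe(); print(s['clock'],s['position'].round(4) if hasattr(s['position'],'round') else s['position'],s['ee_rot'],np.round(s['joints'],2))
im=imaging.get_image('wrist'); im['K']=P(im)
for th in ['shaft','stand']:
    for o in outline_of('wrist',th): print(th,round(o['p'],2),o['rect'])
pickle.dump((im,s),open('w1.pkl','wb')); save('w1.png',im['color'])
```

```text
2.25 [0.4847 0.1022 0.2562] [ 0.01371354  3.13896758 -0.00349743] [-0.58  0.21  0.31  1.89 -0.07  1.05  1.33]
shaft 0.77 [171.6, 62.0, 56.4, 68.1]
shaft 0.66 [246.3, 247.6, 52.3, 29.8]
stand 0.97 [163.6, 57.9, 91.9, 101.6]
stand 0.86 [213.6, 194.3, 107.6, 117.9]
```

View pics/w1.png

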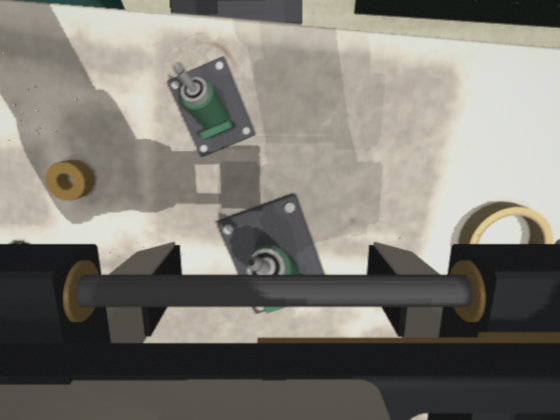

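Call:
{"method": "move_arm", "body": {
  "series": [
    [-3, 2, 0, 0, 0, 0],
    [-3.5, 2, 0, 0, 0, 0],
    [-3, 2, 0, 0, 0, 0],
    [0, 0, 0, 0, 0, 0],
    [0, 0, 0, 0, 0, 0]
  ]
}}

```text
clock: 2.9
position: [0.3856, 0.1701, 0.256]
ee_rot: [-0.008, 3.141, 0.001]
force: [1.1, 0.2, 0.2]
width: 1.0
```

```bash
cat > wv.py <<'E'
import sys,pickle
from h import *
n=sys.argv[1]
s=monitor.observe(); im=imaging.get_image('wrist'); im['KRT']=P(im)
print(s['position'],np.abs(s['dq']).max())
im['m']={}
for th in sys.argv[2:]:
    im['m'][th]=outline_of('wrist',th)
    for o in im['m'][th]: print(th,round(o['p'],2),np.round(o['rect']))
pickle.dump(im,open(n+'.pkl','wb')); save(n+'.png',im['color'])
E
python3 wv.py w2 shaft stand
```

```text
[0.38556273 0.17013977 0.2560125 ] 0.031785145325639357
shaft 0.58 [187. 328.  52.  13.]
shaft 0.58 [104. 179.  67.  41.]
stand 0.82 [104. 154.  93.  87.]
```

Call:
{"method": "move_arm", "body": {
  "series": [
    [0, -3, 0, 0, 0, 0],
    [0, -4, 0, 0, 0, 0],
    [0, -4, 0, 0, 0, 0],
    [0, -3, 0, 0, 0, 0],
    [0, 0, 0, 0, 0, 0],
    [0, 0, 0, 0, 0, 0]
  ]
}}

```text
clock: 3.65
position: [0.3871, 0.0279, 0.2558]
ee_rot: [0.004, 3.141, 0.0]
force: [-0.5, -0.0, -0.5]
width: 1.001
```

```bash
python3 wv.py w3 shaft stand
python3 - <<'E'
import pickle
from h import *
o=[]
for n in ['w2','w3']:
    im=pickle.load(open(n+'.pkl','rb'))
    l=sorted(im['m']['shaft'],key=lambda q:-q['rect'][1])[0]['rect']; x,y=int(l[0]+l[2]/2),int(l[1]+l[3]/2); x0,y0=max(0,x-50),max(0,y-50); print(n,x0,y0)
    o.append(cv2.resize(im['color'][y0:y0+100,x0:x0+100],(400,400),interpolation=cv2.INTER_CUBIC))
save('c2.png',np.hstack(o))
E
```

```text
[0.38710094 0.02788355 0.25582973] 0.030380189562870565
shaft 0.71 [319. 327.  33.  13.]
shaft 0.57 [260. 184.  35.  34.]
stand 0.82 [240. 154.  77.  87.]
stand 0.62 [282. 272.  91.  67.]
w2 163 284
w3 286 283
```

View pics/c2.png

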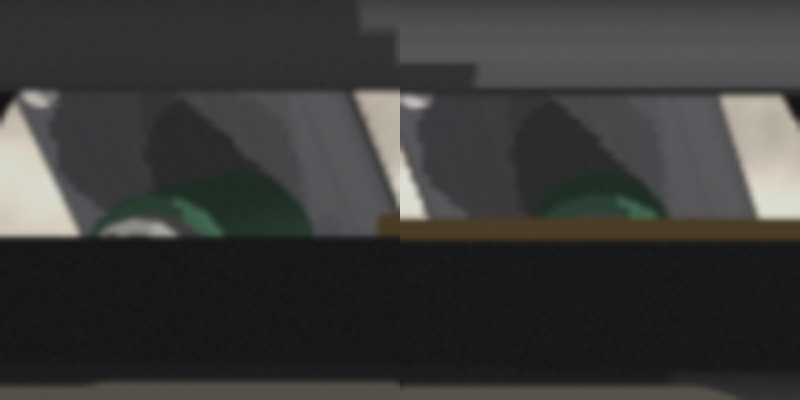

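Call:
{"method": "move_arm", "body": {
  "series": [
    [4, 0.5, 0, 0, 0, 0],
    [4.5, 1, 0, 0, 0, 0],
    [4.5, 1, 0, 0, 0, 0],
    [4, 1, 0, 0, 0, 0],
    [2, 1, 0, 0, 0, 0],
    [0, 0, 0, 0, 0, 0],
    [0, 0, 0, 0, 0, 0]
  ]
}}

```text
clock: 4.5
position: [0.5764, 0.0744, 0.2549]
ee_rot: [0.003, -3.14, 0.001]
force: [0.2, 0.0, -0.3]
width: 0.999
```

```bash
python3 wv.py w4 shaft stand
```

```text
[0.57635139 0.07444286 0.2548858 ] 0.030787768157902292
shaft 0.63 [272. 145.  51.  73.]
shaft 0.55 [211.   0.  38.  29.]
stand 0.88 [234. 113. 119. 134.]
stand 0.79 [301. 305.  90.  35.]
stand 0.73 [194.   2.  86.  70.]
```

Call:
{"method": "move_arm", "body": {
  "series": [
    [0, 3, 0, 0, 0, 0],
    [0, 4, 0, 0, 0, 0],
    [0, 4, 0, 0, 0, 0],
    [0, 0, 0, 0, 0, 0],
    [0, 0, 0, 0, 0, 0]
  ]
}}

```text
clock: 5.15
position: [0.5759, 0.1843, 0.2559]
ee_rot: [0.004, -3.141, -0.0]
force: [0.2, -0.7, 0.4]
width: 0.999
```

```bash
python3 wv.py w5 shaft stand
python3 - <<'E'
import pickle
from h import *
o=[]
for n in ['w4','w5']:
    im=pickle.load(open(n+'.pkl','rb'))
    l=sorted(im['m']['shaft'],key=lambda q:-q['rect'][1])[0]['rect']; x,y=int(l[0]+l[2]/2),int(l[1]+l[3]/2); x0,y0=max(0,x-40),max(0,y-50); print(n,x0,y0)
    o.append(cv2.resize(im['color'][y0:y0+100,x0:x0+80],(400,500),interpolation=cv2.INTER_CUBIC))
save('c3.png',np.hstack(o))
E
```

```text
[0.57589264 0.18434134 0.25592261] 0.03783410555025586
shaft 0.95 [88.  0. 55. 28.]
shaft 0.56 [133. 146.  92.  68.]
stand 0.69 [211. 308.  95.  35.]
stand 0.63 [131. 111. 128. 134.]
stand 0.57 [84.  0. 89. 71.]
w4 258 131
w5 139 130
```

View pics/c3.png

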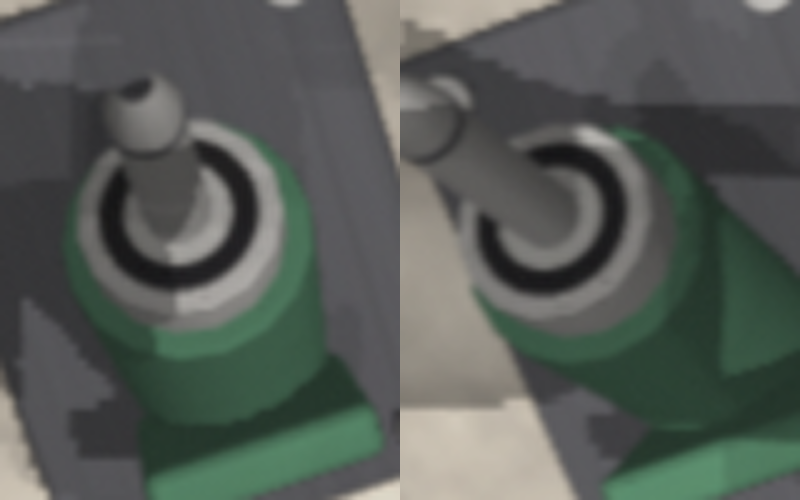

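```bash
cat > fit.py <<'E'
import pickle
from h import *
import h
h.P=lambda im:im['KRT']
from scipy.optimize import least_squares
a,b=[pickle.load(open(n+'.pkl','rb')) for n in ('w4','w5')]
ca,cb,ta=(293.6,173.4),(169.3,173.6),(284,149)
for im,u in((a,ca),(b,cb)): print('face',atz(im,u,.09).round(4))
o1,d1=ray(a,ca);o2,d2=ray(b,cb); q=np.linalg.lstsq(np.c_[d1,-d2],o2-o1,rcond=None)[0]; print('tri',(o1+q[0]*d1).round(4),(o2+q[1]*d2).round(4))
print('tip',atz(a,ta,.09+.056*np.cos(np.pi/6)).round(4))
ax=lambda y:np.array([.5*np.cos(y),.5*np.sin(y),.75**.5])
def f(p):
    O=np.array([p[0],p[1],.09]);return np.r_[proj(a,O)[0]-ca,proj(b,O)[0]-cb,proj(a,O+.056*ax(p[2]))[0]-ta]
s=least_squares(f,[.6,.1,3]);print(s.x,np.degrees(s.x[2]),s.fun.round(1))
O=np.array([s.x[0],s.x[1],.09]);z=ax(s.x[2]);y=np.cross([0,0,1],z);y/=np.linalg.norm(y);x=np.cross(y,z)
out=[]
for im,x0,y0 in((a,258,131),(b,119,110)):
    c=cv2.resize(im['color'][y0:y0+100,x0:x0+80],(400,500),interpolation=cv2.INTER_CUBIC).copy()
    for hh,r in((0,.0185),(-.013,.0185),(-.013,.0235),(0.048,.006),(.056,.003),(0.02,.006)):
        t=np.linspace(0,2*np.pi,40); p=O+hh*z+r*(np.cos(t)[:,None]*x+np.sin(t)[:,None]*y)
        cv2.polylines(c,[((proj(im,p)-[x0,y0]+.5)*5).astype(int)],True,(255,0,0),1)
    out.append(c)
save('c4.png',np.hstack(out))
E
python3 fit.py
```

```text
face [0.5534 0.0914 0.09  ]
face [0.5542 0.0896 0.09  ]
tri [0.5527 0.0911 0.0947] [0.5535 0.0911 0.0948]
tip [0.528  0.0812 0.1385]
[0.55403526 0.09060004 3.48716438] 199.79980168685805 [-0.9  0.7  1.1 -0.2 -0.2 -0.5]
```

View pics/c4.png

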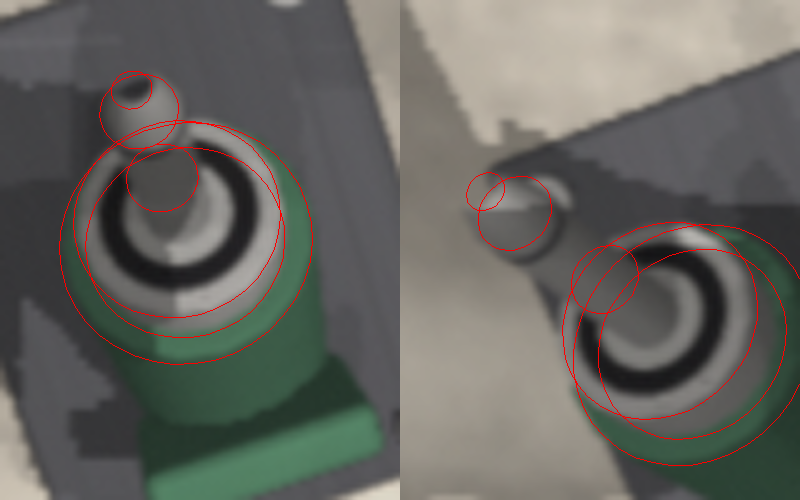

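Call:
{"method": "move_arm", "body": {
  "series": [
    [-1.2, -3.8, 0, 0, 0, 0],
    [-1.2, -4, 0, 0, 0, 0],
    [-1.2, -4, 0, 0, 0, 0],
    [-1.2, -4, -0.5, 0, 0, 0],
    [-1.2, -4, -1, 0, 0, 0],
    [-1.2, -4, -1, 0, 0, 0],
    [-1.2, -4, -1.5, 0, 0, 0],
    [-1.2, -3.3, -1.5, 0, 0, 0]
  ]
}}

```text
clock: 6.1
position: [0.4793, -0.131, 0.2009]
ee_rot: [0.005, 3.14, -0.001]
force: [0.7, -0.8, 0.2]
width: 1.002
```

Call:
{"method": "move_arm", "body": {
  "series": [
    [0, 0, 0, 0, 0, 0],
    [0, 0, 0, 0, 0, 0]
  ]
}}

```text
clock: 6.3
position: [0.4797, -0.1291, 0.2008]
ee_rot: [-0.006, -3.141, -0.0]
force: [0.2, 0.4, 0.6]
width: 1.002
```

```bash
cat > ring.py <<'E'
import sys,pickle
import h
from h import *
from scipy.optimize import least_squares
n,th,r,H=sys.argv[1],sys.argv[2],float(sys.argv[3]),float(sys.argv[4])
im=pickle.load(open(n+'.pkl','rb')); h.P=lambda i:i['KRT']
for o in im['m'][th]:
    m=np.array(o['mask']).astype(np.uint8); c=max(cv2.findContours(m,0,2)[0],key=cv2.contourArea); hl=cv2.convexHull(c)
    M=cv2.moments(hl); u=np.array([M['m10'],M['m01']])/M['m00']
    def pr(q):
        t=np.linspace(0,2*np.pi,60); c=np.c_[q[0]+r*np.cos(t),q[1]+r*np.sin(t)]
        p=cv2.convexHull(proj(im,np.r_[np.c_[c,0*t],np.c_[c,0*t+H]]).astype(np.float32)); M=cv2.moments(p); return np.array([M['m10'],M['m01']])/M['m00'],M['m00']
    s=least_squares(lambda q:pr(q)[0]-u,[.48,-.2],diff_step=1e-3); print(th,round(o['p'],2),s.x.round(4),'area',pr(s.x)[1],cv2.contourArea(hl),u.round(1))
E
python3 wv.py w6 spacer_mid nut_mid; python3 ring.py w6 spacer_mid .022 .024; python3 -c "from h import *;print(monitor.observe()['ee_rot'])"
```

```text
[ 0.47971809 -0.12911527  0.2008367 ] 0.03527140924169882
spacer_mid 0.77 [252. 171.  44.  48.]
nut_mid 0.78 [182. 262.  29.  13.]
spacer_mid 0.77 [ 0.482  -0.1275] area 1820.0398320670938 1693.0 [274.1 194.4]
[-2.36746005e-03  3.14063866e+00  5.76029579e-04]
```

Call:
{"method": "move_arm", "body": {
  "series": [
    [0.2, 0.1, -4, 0, 0, 0],
    [0, 0, -4, 0, 0, 0],
    [0, 0, -3.5, 0, 0, 0],
    [0, 0, -2.5, 0, 0, 0],
    [0, 0, -2, 0, 0, 0],
    [0, 0, -1, 0, 0, 0],
    [0, 0, -0.5, 0, 0, 0],
    [0, 0, 0, 0, 0, 0]
  ]
}}

```text
clock: 7.25
position: [0.483, -0.1261, 0.0259]
ee_rot: [-0.002, 3.141, 0.0]
force: [-0.3, -0.5, 0.2]
width: 1.002
```

```bash
python3 wv.py w7 spacer_mid; python3 ring.py w7 spacer_mid .022 .024
```

```text
[ 0.48300962 -0.12607517  0.02585066] 0.019820198454768942
spacer_mid 0.85 [219. 212.  96. 102.]
spacer_mid 0.85 [ 0.472  -0.1287] area 8228.821503005922 4602.5 [268.8 248.2]
```

View pics/w7.png

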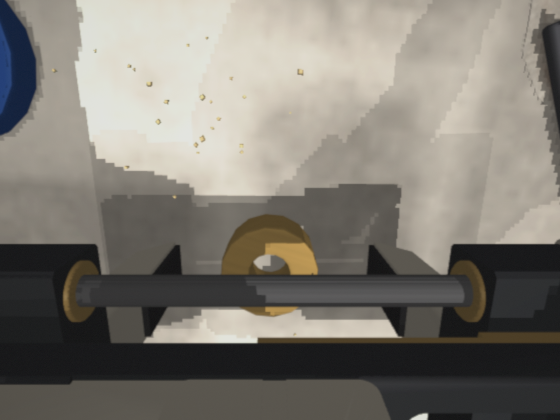

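Run:
```python
import pickle,h
from h import *
h.P=lambda i:i['KRT']
im=pickle.load(open('w7.pkl','rb')); t=np.linspace(0,2*np.pi,60)
for x,y in ((.482,-.1275),(.483,-.128),(.481,-.1275)):
    c=np.c_[x+.022*np.cos(t),y+.022*np.sin(t)]
    p=proj(im,np.r_[np.c_[c,0*t],np.c_[c,0*t+.024]]); print(x,y,p.min(0),p.max(0),proj(im,[x,y,.024]))
```

```text
0.482 -0.1275 [222.1525879  214.06737704] [320.64116923 319.34773153] [[271.40630551 275.77119322]]
0.483 -0.128 [221.12150597 216.00051223] [319.44699748 321.25651441] [[270.29473422 277.82191281]]
0.481 -0.1275 [222.06535961 212.12911457] [320.7181612 317.4338191] [[271.4012188 273.7145538]]
```

Call:
{"method": "move_arm", "body": {
  "series": [
    [-0.2, -0.3, -0.2, 0, 0, 0],
    [0, 0, -0.2, 0, 0, 0],
    [0, 0, 0, 0, 0, 0]
  ]
}}

```text
clock: 7.65
position: [0.4806, -0.1296, 0.0219]
ee_rot: [-0.0, 3.141, 0.0]
force: [-0.3, -0.9, 0.4]
width: 0.997
```

Call:
{"method": "move_arm", "body": {
  "series": [
    [0, 0, 0, 0, 0, 0],
    [0, 0, 0, 0, 0, 0],
    [0, 0, 0, 0, 0, 0],
    [0, 0, 0, 0, 0, 0],
    [0, 0, 0, 0, 0, 0],
    [0, 0, 0, 0, 0, 0]
  ],
  "grip": 0.3,
  "force": 25
}}

```text
clock: 8.25
position: [0.4807, -0.1294, 0.0217]
ee_rot: [-0.001, 3.142, 0.0]
force: [1.1, -0.2, 0.3]
width: 0.526
```

Call:
{"method": "move_arm", "body": {
  "series": [
    [0, 0, 0, 0, 0, 0],
    [0, 0, 0, 0, 0, 0],
    [0, 0, 0, 0, 0, 0]
  ]
}}

```text
clock: 8.55
position: [0.4807, -0.1294, 0.0217]
ee_rot: [-0.001, 3.142, 0.0]
force: [0.7, 0.2, -0.1]
width: 0.463
```

Call:
{"method": "move_arm", "body": {
  "series": [
    [0, 0, 2, 0, 0, 0],
    [0, 0, 3, 0, 0, 0],
    [0, 0, 4, 0, 0, 4.75],
    [0, 0, 4, 0, 0, 4.75],
    [0, 0, 4, 0, 0, 4.75],
    [0, 0, 2, 0, 0, 4.75],
    [0, 2, 0, 0, 0, 0],
    [0, 2, 0, 0, 0, 0]
  ],
  "grip": 0.2,
  "force": 25
}}

```text
clock: 9.35
position: [0.4809, -0.0895, 0.2127]
ee_rot: [-0.517, 3.097, -0.0]
force: [0.5, -0.0, -0.4]
width: 0.462
```

Call:
{"method": "move_arm", "body": {
  "series": [
    [0.4, 2, 0, 2.44, -7.1, 0],
    [0.4, 2, 0, 2.44, -7.1, 0],
    [0.4, 2, 0, 2.44, -7.1, 0],
    [0.4, 2, 0, 2.45, -7.1, 0],
    [0.4, 3, 0, 0, 0, 0],
    [0.4, 3, 0, 0, 0, 0],
    [0.4, 2.5, 0, 0, 0, 0],
    [0, 0, 0, 0, 0, 0]
  ]
}}

```text
clock: 10.15
position: [0.5085, 0.0771, 0.212]
ee_rot: [-0.449, 2.612, 0.122]
force: [-0.4, -0.1, -1.3]
width: 0.463
```

```bash
cat > goal.py <<'E'
from h import *
import sys
O=np.array([.5545,.0905,.09]); a=np.radians(199); z=np.array([.5*np.cos(a),.5*np.sin(a),.75**.5]); y=np.cross(-z,[0,0,1]);y/=np.linalg.norm(y)
y=-y if y[1]<0 else y
G=R.from_matrix(np.c_[np.cross(y,-z),y,-z])
s=monitor.observe(); p=np.array(s['position']); r=R.from_rotvec(s['ee_rot'])
print('axis',z.round(3),'turn deg',np.degrees((G*r.inv()).as_rotvec()).round(2),'s',((p-O)@z).round(4),'off cm',((O+((p-O)@z)*z-p)*100).round(2),'width',s['width'],'F',np.round(s['force'],1),'clock',s['clock'])
E
python3 goal.py
```

```text
axis [-0.473 -0.163  0.866] turn deg [ 0.19 -1.54 -0.6 ] s 0.1296 off cm [-1.52 -0.77 -0.98] width 0.46321076927345983 F [-0.4 -0.1 -1.3] clock 10.15
```

Call:
{"method": "move_arm", "body": {
  "series": [
    [-1.5, -0.8, -1.0, 0.2, -1.5, -0.6],
    [0, 0, 0, 0, 0, 0],
    [0, 0, 0, 0, 0, 0]
  ]
}}

```text
clock: 10.45
position: [0.4931, 0.065, 0.2017]
ee_rot: [-0.425, 2.59, 0.114]
force: [0.6, -0.8, -0.6]
width: 0.463
```

```bash
python3 goal.py; python3 wv.py w8 shaft spacer_mid
python3 - <<'E'
from h import *
import pickle
a=imaging.get_image('side'); b=imaging.get_image('scene')
o=[cv2.resize(i['color'][y:y+90,x:x+90],(400,400),interpolation=cv2.INTER_CUBIC) for i,x,y in((a,215,130),(b,175,125))]
w=pickle.load(open('w8.pkl','rb'))['color'][180:390,140:420]
save('c5.png',np.vstack([np.hstack(o)[:380],cv2.resize(w,(800,600))[:220]]) if 0 else np.hstack([cv2.resize(x,(266,266)) for x in o]+[cv2.resize(w,(266,266))]))
E
```

```text
axis [-0.473 -0.163  0.866] turn deg [ 0.01 -0.12  0.34] s 0.1299 off cm [0.   0.44 0.08] width 0.46314835697658013 F [ 0.6 -0.8 -0.6] clock 10.45
[0.49309185 0.06499658 0.20166008] 0.03721199713690308
shaft 0.91 [265. 322.  38.  18.]
shaft 0.77 [254. 168.  54.  58.]
spacer_mid 0.64 [224. 219.  97. 107.]
```

View pics/c5.png

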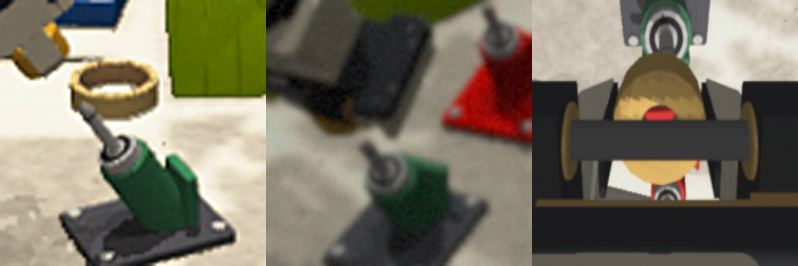

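Run:
```python
import pickle,h
from h import *
h.P=lambda i:i['KRT']
im=pickle.load(open('w8.pkl','rb'));a=np.radians(199); z=np.array([.5*np.cos(a),.5*np.sin(a),.75**.5]);y=np.array([-np.sin(a),np.cos(a),0]);x=np.cross(y,z)
O=np.array([.5545,.0905,.09]);t=np.linspace(0,2*np.pi,40)
c=cv2.resize(im['color'][150:330,200:350],(600,600*180//150))[:600].copy() if 0 else cv2.resize(im['color'][150:300,200:350],(600,600),interpolation=cv2.INTER_CUBIC)
for s,r in((0,.0185),(0,.013),(.048,.006),(.056,.003)):
    p=O+s*z+r*(np.cos(t)[:,None]*x+np.sin(t)[:,None]*y); cv2.polylines(c,[((proj(im,p)-[200,150]+.5)*4).astype(int)],True,(255,0,0),1)
T=np.array([0.4931,0.065,0.2017])
for s in(-.0217,.0023):
    p=T+s*z+.022*(np.cos(t)[:,None]*x+np.sin(t)[:,None]*y); cv2.polylines(c,[((proj(im,p)-[200,150]+.5)*4).astype(int)],True,(0,0,255),1)
save('c6.png',c)
```

```text
(no output)
```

View pics/c6.png

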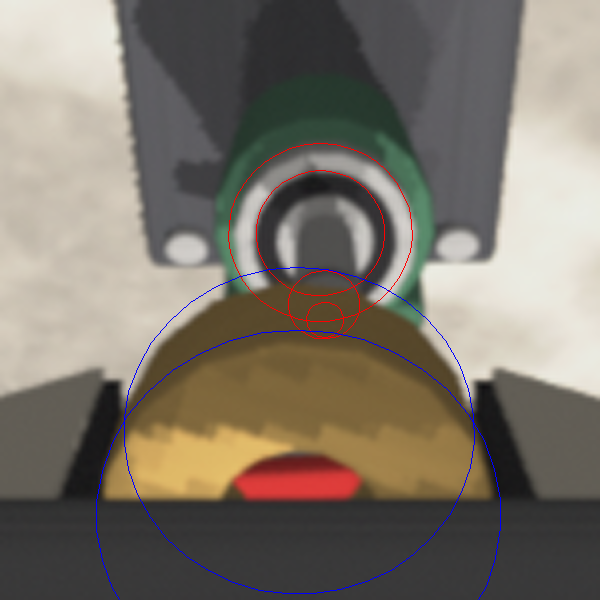

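Call:
{"method": "move_arm", "body": {
  "series": [
    [-0.1, 0.4, 0, 0, 0, 0.3],
    [0.95, 0.33, -1.73, 0, 0, 0],
    [0.95, 0.33, -1.73, 0, 0, 0],
    [0, 0, 0, 0, 0, 0],
    [0, 0, 0, 0, 0, 0]
  ]
}}

```text
clock: 11.2
position: [0.5117, 0.076, 0.1672]
ee_rot: [-0.433, 2.588, 0.115]
force: [0.6, -0.2, -0.5]
width: 0.465
```

```bash
python3 goal.py; python3 wv.py w9 shaft spacer_mid
python3 - <<'E'
from h import *
import pickle
a=imaging.get_image('side'); b=imaging.get_image('scene')
o=[cv2.resize(i['color'][y:y+60,x:x+60],(400,400),interpolation=cv2.INTER_CUBIC) for i,x,y in((a,225,140),(b,190,145))]
w=pickle.load(open('w9.pkl','rb'))['color'][150:300,200:350]
save('c7.png',np.hstack([cv2.resize(x,(266,266)) for x in o]+[cv2.resize(w,(266,266))]))
E
```

```text
axis [-0.473 -0.163  0.866] turn deg [ 0.03 -0.06  0.03] s 0.0895 off cm [ 0.05 -0.01  0.03] width 0.46482828331586357 F [ 0.6 -0.2 -0.5] clock 11.2
[0.51167025 0.07599365 0.16720396] 0.024003476008419775
shaft 0.89 [246. 172.  62.  56.]
shaft 0.82 [261. 322.  36.  18.]
spacer_mid 0.64 [223. 221.  99. 104.]
```

View pics/c7.png

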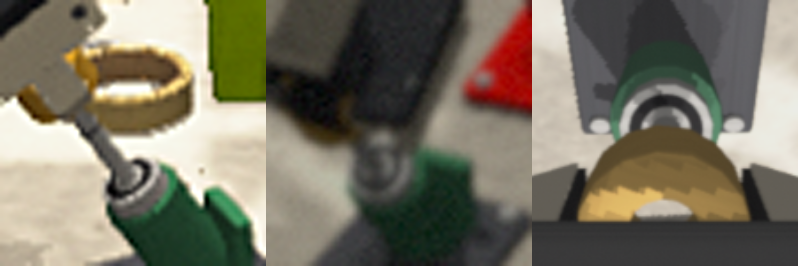

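Call:
{"method": "move_arm", "body": {
  "series": [
    [0.47, 0.16, -0.87, 0, 0, 0],
    [0.47, 0.16, -0.87, 0, 0, 0],
    [0.47, 0.16, -0.87, 0, 0, 0],
    [0, 0, 0, 0, 0, 0]
  ]
}}

```text
clock: 11.85
position: [0.5255, 0.0812, 0.1488]
ee_rot: [-0.446, 2.596, 0.116]
force: [-0.2, -0.4, -0.8]
width: 0.467
```

Call:
{"method": "move_arm", "body": {
  "series": [
    [0.47, 0.16, -0.87, 0, 0, 0],
    [0.47, 0.16, -0.87, 0, 0, 0],
    [0.33, 0.11, -0.6, 0, 0, 0],
    [0, 0, 0, 0, 0, 0]
  ]
}}

```text
clock: 12.25
position: [0.5354, 0.0846, 0.1316]
ee_rot: [-0.448, 2.622, 0.12]
force: [-8.6, -0.9, -15.4]
width: 0.466
```

```bash
python3 goal.py
```

```text
axis [-0.473 -0.163  0.866] turn deg [ 0.34 -2.07 -0.49] s 0.046 off cm [-0.27 -0.15 -0.17] width 0.46575507190032084 F [ -8.6  -0.9 -15.4] clock 12.25
```

```bash
python3 - <<'E'
from h import *
s=monitor.observe()
lo=[-2.62,-.44,-1.27,.08,-1.32,.12,-2.74];hi=[2.62,2.09,1.32,2.57,4.46,2,2.74]
print(np.round(s['joints'],3),np.subtract(s['joints'],lo).round(2),np.subtract(hi,s['joints']).round(2),np.round(s['joint_efforts'],1),np.round(s['ft_torque'],2))
im=imaging.get_image('wrist'); a=imaging.get_image('side'); save('w10.png',im['color'])
o=cv2.resize(a['color'][120:220,170:300],(520,400),interpolation=cv2.INTER_CUBIC)
save('c8.png',np.hstack([o,cv2.resize(im['color'][140:340,180:320],(280,400))]))
E
python3 goal.py
```

```text
[-0.322  0.282  0.131  2.319 -1.067  0.12   2.743] [2.3  0.72 1.4  2.24 0.25 0.   5.48] [ 2.94  1.81  1.19  0.25  5.53  1.88 -0.  ] [  0.2 -52.5   2.  -32.   -0.8  -3.4   0.3] [-0.85  3.34  0.12]
axis [-0.473 -0.163  0.866] turn deg [ 0.35 -2.06 -0.5 ] s 0.046 off cm [-0.26 -0.16 -0.17] width 0.4626911256225225 F [ -7.6  -1.2 -15.3] clock 12.35
```

View pics/c8.png

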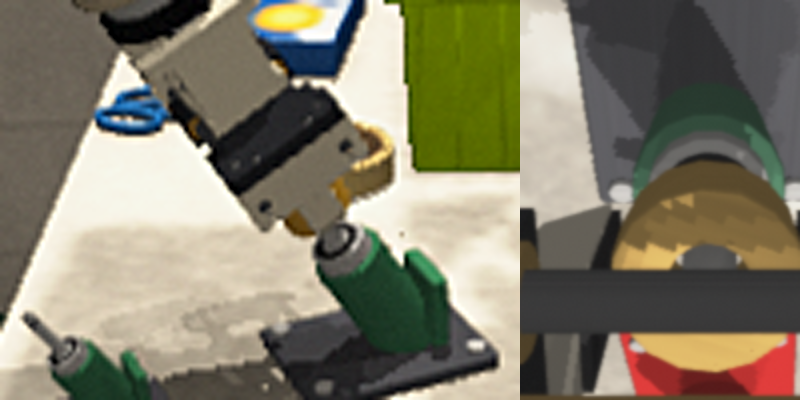

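Call:
{"method": "move_arm", "body": {
  "series": [
    [-0.3, -0.1, 0.5, 0, 0, 0],
    [0, 0, 0, 0, 0, 0]
  ]
}}

```text
clock: 12.55
position: [0.5324, 0.0835, 0.1374]
ee_rot: [-0.448, 2.62, 0.12]
force: [-14.8, -3.4, -4.0]
width: 0.465
```

```bash
python3 goal.py;  python3 -c "
from h import *
print(np.round(monitor.observe()['joints'],3))"
```

```text
axis [-0.473 -0.163  0.866] turn deg [ 0.34 -2.01 -0.5 ] s 0.0526 off cm [-0.28 -0.16 -0.18] width 0.4649030638227457 F [-14.8  -3.4  -4. ] clock 12.55
[-0.362  0.266  0.18   2.324 -1.038  0.137  2.715]
```

Call:
{"method": "move_arm", "body": {
  "series": [
    [-0.25, -0.12, -0.12, 0, 0, 0],
    [0, 0, 0, 0, 0, 0]
  ]
}}

```text
clock: 12.75
position: [0.5322, 0.083, 0.1376]
ee_rot: [-0.447, 2.616, 0.12]
force: [-7.3, -0.1, -5.1]
width: 0.463
```

```bash
python3 goal.py;  python3 -c "
from h import *
print(np.round(monitor.observe()['joints'],3))"
```

```text
axis [-0.473 -0.163  0.866] turn deg [ 0.29 -1.77 -0.49] s 0.053 off cm [-0.27 -0.12 -0.17] width 0.4631452506594393 F [-7.3 -0.1 -5.1] clock 12.75
[-0.336  0.265  0.15   2.326 -1.043  0.127  2.721]
```

Call:
{"method": "move_arm", "body": {
  "series": [
    [-0.2, 0, -0.12, 0, 0, 0],
    [0, 0, 0, 0, 0, 0]
  ]
}}

```text
clock: 12.95
position: [0.5321, 0.0829, 0.1376]
ee_rot: [-0.443, 2.614, 0.12]
force: [-4.7, 0.5, -2.8]
width: 0.463
```

Call:
{"method": "move_arm", "body": {
  "series": [
    [0, 0, 0, 0, 0, 0],
    [0, 0, 0, 0, 0, 0],
    [0, 0, 0, 0, 0, 0],
    [0, 0, 0, 0, 0, 0]
  ],
  "grip": 0.7
}}

```text
clock: 13.35
position: [0.5339, 0.0828, 0.1386]
ee_rot: [-0.438, 2.612, 0.119]
force: [-0.2, -0.4, 0.3]
width: 0.693
```

```bash
python3 goal.py;  python3 -c "
from h import *
print(np.round(monitor.observe()['joints'],3))"; python3 wv.py w11 spacer_mid shaft
python3 - <<'E'
from h import *
im=imaging.get_image('side'); [print(o['p'],o['rect']) for o in outline_of('side','spacer_mid')]
save('s11.png',im['color']);w=cv2.cvtColor(cv2.imread('pics/w11.png'),4)
save('c9.png',np.hstack([cv2.resize(im['color'][140:220,210:300],(450,400),interpolation=cv2.INTER_CUBIC),cv2.resize(w[130:330,180:355],(350,400))]))
E
```

```text
axis [-0.473 -0.163  0.866] turn deg [ 0.16 -1.45 -0.11] s 0.0531 off cm [-0.45 -0.09 -0.26] width 0.6930399077429872 F [-0.2 -0.4  0.3] clock 13.35
[-0.325  0.264  0.135  2.326 -1.058  0.118  2.729]
[0.53385609 0.08279083 0.13861571] 0.004717974438664051
shaft 0.95 [244. 175.  64. 100.]
0.65 [237.8, 171.8, 21.0, 14.0]
```

View pics/c9.png

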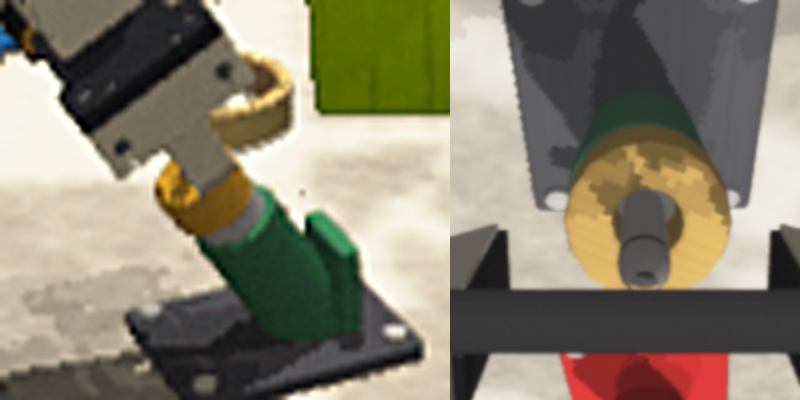

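Call:
{"method": "move_arm", "body": {
  "series": [
    [-0.47, -0.16, 0.87, 0, 0, 0],
    [-0.95, -0.33, 1.73, 0, 0, 0],
    [-0.95, -0.33, 1.73, 0, 0, 0],
    [-0.95, -0.33, 1.73, 0, 0, 0],
    [-0.47, -0.16, 0.87, 0, 0, 0],
    [0, -2, 0, -2.3, 6.8, 0],
    [0, -3, 0, -2.3, 6.8, 0],
    [0, -4, 0, -2.3, 6.8, 0]
  ],
  "grip": 0.9
}}

```text
clock: 14.4
position: [0.4952, -0.0193, 0.2085]
ee_rot: [-0.503, 2.984, 0.045]
force: [1.7, -0.3, -0.8]
width: 0.901
```

Call:
{"method": "move_arm", "body": {
  "series": [
    [-0.2, -4, 0, -2.4, 6.8, 0],
    [-0.2, -4, 0, -2.4, 6.8, 0],
    [-0.2, -4, 0, -2.4, 6.8, 0],
    [-0.2, -4, 0, 0, 0, 0],
    [-0.2, -4, 0, 0, 0, 0],
    [-0.2, -4, 0, 0, 0, 0],
    [-0.2, -4, 0, 0, 0, 0],
    [0, -2, 0, 0, 0, 0]
  ]
}}

```text
clock: 15.2
position: [0.4798, -0.3241, 0.2076]
ee_rot: [0.467, -2.849, 0.056]
force: [-0.7, -0.4, 0.2]
width: 0.901
```

```bash
cat > goal2.py <<'E'
from h import *
import sys
th=np.radians(float(sys.argv[1])); a=np.radians(199); l=np.array([np.cos(a),np.sin(a),0]); k=np.array([0,0,1.])
tz=-(np.cos(th)*k+np.sin(th)*l); y=np.array([-np.sin(a),np.cos(a),0])*-1; y=y if y[1]>0 else -y
G=R.from_matrix(np.c_[np.cross(y,tz),y,tz])
s=monitor.observe(); p=np.array(s['position']); r=R.from_rotvec(s['ee_rot'])
print('pos',p.round(4),'turn deg',np.degrees((G*r.inv()).as_rotvec()).round(2),'w',round(s['width'],3),'F',np.round(s['force'],1),'clock',s['clock'],'j',np.round(s['joints'],2))
O=np.array([.5545,.0905,.09]); z=.5*l+.75**.5*k; print('to washer at s: .08',((O+.08*z-.017*tz-p)*100).round(2),' .03',((O+.03*z-.017*tz-p)*100).round(2))
E
python3 goal2.py -15; python3 wv.py w12 washer_mid; python3 ring.py w12 washer_mid .026 .012
```

```text
pos [ 0.4798 -0.3241  0.2076] turn deg [-0.25  0.21  0.4 ] w 0.901 F [-0.7 -0.4  0.2] clock 15.2 j [-0.11  0.6   0.81  1.65 -0.23  1.22  2.63]
to washer at s: .08 [ 4.1  40.3  -3.19]  .03 [ 6.47 41.12 -7.52]
[ 0.47979269 -0.32412333  0.20762268] 0.355910469602285
washer_mid 0.75 [245. 211.  51.  56.]
washer_mid 0.55 [317. 137.  76.  73.]
washer_mid 0.75 [ 0.4788 -0.3283] area 2084.072114835377 2017.0 [271.7 239.6]
washer_mid 0.55 [ 0.3884 -0.2684] area 2171.1473948967177 3977.0 [355.4 173.8]
```

Call:
{"method": "move_arm", "body": {
  "series": [
    [0, 0, -2, 0, 0, -6.5],
    [0, 0, -2, 0, 0, -6.5],
    [0, 0, -2, 0, 0, -6],
    [0, 0, 0, 0, 0, 0],
    [0, 0, 0, 0, 0, 0],
    [0, 0, 0, 0, 0, 0]
  ]
}}

```text
clock: 15.9
position: [0.4819, -0.32, 0.1484]
ee_rot: [0.001, -2.887, -0.006]
force: [0.4, 0.6, 0.8]
width: 0.902
```

```bash
sed 's/radians(199)/radians(180)/' goal2.py > goal3.py; python3 goal3.py -15; python3 wv.py w13 washer_mid; python3 ring.py w13 washer_mid .026 .012
python3 - <<'E'
from h import *
for c in('side','scene'):
    im=imaging.get_image(c)
    im['KRT']=P(im);im['m']={'washer_mid':outline_of(c,'washer_mid')}
    import pickle;pickle.dump(im,open('f'+c+'.pkl','wb'))
E
python3 ring.py fside washer_mid .026 .012;python3 ring.py fscene washer_mid .026 .012
```

```text
pos [ 0.4819 -0.32    0.1484] turn deg [-0.25  0.41  0.01] w 0.902 F [0.4 0.6 0.8] clock 15.9 j [-0.08  0.71  0.84  1.66 -0.37  1.2   2.43]
to washer at s: .08 [ 3.7  41.05  2.73]  .03 [ 6.2  41.05 -1.6 ]
[ 0.48189321 -0.31998225  0.14842687] 0.007859174256609414
washer_mid 0.84 [291.  90.  91.  90.]
washer_mid 0.61 [238. 212.  56.  61.]
washer_mid 0.84 [ 0.3888 -0.2662] area 3160.6800859924406 5891.5 [336.5 136.1]
washer_mid 0.61 [ 0.4789 -0.3261] area 3029.356285490794 2881.0 [265.9 243.2]
washer_mid 0.82 [ 0.4785 -0.3268] area 777.315971020842 702.5 [222.5 345.7]
washer_mid 0.8 [ 0.3872 -0.2653] area 661.6004100590944 1164.0 [172.1 321.8]
washer_mid 0.62 [ 0.4818 -0.3237] area 557.1149877458811 512.0 [330.8 318.7]
washer_mid 0.61 [ 0.3916 -0.2641] area 589.0842298581265 1017.0 [277.7 330.2]
```

Call:
{"method": "move_arm", "body": {
  "series": [
    [0.1, -0.6, -3.5, 0, 0.4, 0],
    [0, 0, -3.5, 0, 0, 0],
    [0, 0, -2.5, 0, 0, 0],
    [0, 0, -1.8, 0, 0, 0],
    [0, 0, -0.7, 0, 0, 0],
    [0, 0, 0, 0, 0, 0],
    [0, 0, 0, 0, 0, 0]
  ]
}}

```text
clock: 16.9
position: [0.4827, -0.3268, 0.0284]
ee_rot: [-0.004, -2.88, -0.006]
force: [0.7, -0.6, 0.5]
width: 0.901
```

```bash
python3 goal3.py -15; python3 wv.py w14 washer_mid
python3 - <<'E'
import pickle,h
from h import *
h.P=lambda i:i['KRT']
im=pickle.load(open('w14.pkl','rb')); t=np.linspace(0,2*np.pi,60)
for x,y in ((.479,-.326),(.477,-.327)):
    c=np.c_[x+.026*np.cos(t),y+.026*np.sin(t)]
    p=proj(im,np.r_[np.c_[c,0*t],np.c_[c,0*t+.012]]); lo=p.min(0);hi=p.max(0);print(x,y,lo.round(1),(hi-lo).round(1))
E
```

```text
pos [ 0.4827 -0.3268  0.0284] turn deg [-0.22  0.01  0.2 ] w 0.901 F [ 0.7 -0.6  0.5] clock 16.9 j [-0.01  0.86  0.74  1.72 -0.47  1.02  2.47]
to washer at s: .08 [ 3.62 41.73 14.73]  .03 [ 6.12 41.73 10.4 ]
[ 0.48272485 -0.32680861  0.02844944] 0.010165964903766237
washer_mid 0.63 [320.   6. 155. 152.]
washer_mid 0.61 [225. 212. 102. 109.]
0.479 -0.326 [222.4 212.9] [106.2 106.3]
0.477 -0.327 [220.4 209. ] [106.2 106.2]
```

Call:
{"method": "move_arm", "body": {
  "series": [
    [0.1, 0.1, -0.3, 0, 0, 0],
    [0, 0, -0.3, 0, 0, 0],
    [0, 0, 0, 0, 0, 0]
  ]
}}

```text
clock: 17.3
position: [0.4836, -0.3252, 0.0213]
ee_rot: [-0.004, -2.879, -0.007]
force: [1.1, 0.8, 1.6]
width: 0.897
```

Call:
{"method": "move_arm", "body": {
  "series": [
    [0, 0, 0, 0, 0, 0],
    [0, 0, 0, 0, 0, 0],
    [0, 0, 0, 0, 0, 0],
    [0, 0, 0, 0, 0, 0],
    [0, 0, 0, 0, 0, 0],
    [0, 0, 0, 0, 0, 0],
    [0, 0, 0, 0, 0, 0]
  ],
  "grip": 0.3,
  "force": 25
}}

```text
clock: 18.0
position: [0.4832, -0.3253, 0.0214]
ee_rot: [-0.004, -2.879, -0.007]
force: [-0.2, -0.6, 0.8]
width: 0.55
```

Call:
{"method": "move_arm", "body": {
  "series": [
    [0, 0, 2, 0, 0, 0],
    [0, 0, 3, 0, 0, 0],
    [0, 0, 4, 0, 0, 0],
    [0, 0, 4, 0, 0, 0],
    [0, 2, 3, 0, 0, 0],
    [0, 3, 2, 0, 0, 0],
    [0, 4, 0, 0, 0, 6.4],
    [0, 4, 0, 0, 0, 6.3]
  ]
}}

```text
clock: 18.8
position: [0.4833, -0.1945, 0.202]
ee_rot: [0.319, -2.864, 0.036]
force: [0.8, 0.5, -0.5]
width: 0.551
```

Call:
{"method": "move_arm", "body": {
  "series": [
    [0.4, 4, 0, 0, 0, 6.3],
    [0.4, 4, 0, 2.44, -7.1, 0],
    [0.4, 4, 0, 2.44, -7.1, 0],
    [0.4, 4, 0, 2.44, -7.1, 0],
    [0.4, 4, 0, 2.44, -7.1, 0],
    [0, 3, 0, 0, 0, 0],
    [0, 0, 0, 0, 0, 0],
    [0, 0, 0, 0, 0, 0]
  ]
}}

```text
clock: 19.6
position: [0.5031, 0.0353, 0.2016]
ee_rot: [-0.477, 2.844, 0.071]
force: [-0.4, 0.2, -0.2]
width: 0.55
```

```bash
python3 goal2.py 15
```

```text
pos [0.5031 0.0353 0.2016] turn deg [-0.3  -0.12 -0.06] w 0.55 F [-0.4  0.2 -0.2] clock 19.6 j [-0.8   0.18  0.78  2.17 -0.36  0.62  2.13]
to washer at s: .08 [ 0.94  4.07 -2.59]  .03 [ 3.3   4.88 -6.92]
```

Call:
{"method": "move_arm", "body": {
  "series": [
    [0.35, 2, 0, -0.3, 0, 0],
    [0.35, 2, 0, 0, 0, 0],
    [0, 0, -1.8, 0, 0, 0],
    [0, 0, 0, 0, 0, 0],
    [0, 0, 0, 0, 0, 0]
  ]
}}

```text
clock: 20.1
position: [0.5103, 0.0731, 0.1834]
ee_rot: [-0.472, 2.847, 0.061]
force: [-0.2, -0.3, 0.3]
width: 0.545
```

```bash
python3 goal2.py 15; python3 wv.py w15 washer_mid shaft
python3 - <<'E'
import pickle,h
from h import *
s=monitor.observe();r=R.from_rotvec(s['ee_rot']).as_matrix();T=np.array(s['position'])
h.P=lambda i:i['KRT']
im=pickle.load(open('w15.pkl','rb'));a=np.radians(199); z=np.array([.5*np.cos(a),.5*np.sin(a),.75**.5]);y=np.array([-np.sin(a),np.cos(a),0]);x=np.cross(y,z)
O=np.array([.5545,.0905,.09]);t=np.linspace(0,2*np.pi,40)
x0,y0=190,90
c=cv2.resize(im['color'][y0:y0+200,x0:x0+160],(480,600),interpolation=cv2.INTER_CUBIC)
def dr(C,q,col): cv2.polylines(c,[((proj(im,C+q*(np.cos(t)[:,None]*x+np.sin(t)[:,None]*y))-[x0,y0]+.5)*3).astype(int)],True,col,1)
for ss,q in((0,.0185),(.024,.022),(.024,.009),(.048,.006),(.056,.003)): dr(O+ss*z,q,(255,0,0))
C=T+.016*r[:,2]
for d in(-.006,.006):
  for q in(.026,.009): dr(C+d*z,q,(0,255,0))
side=imaging.get_image('side')['color'][140:220,215:255]
save('c10.png',np.hstack([c,cv2.resize(side,(300,600),interpolation=cv2.INTER_CUBIC)]))
E
```

```text
pos [0.5103 0.0731 0.1834] turn deg [ 0.08 -0.18  0.18] w 0.545 F [-0.2 -0.3  0.3] clock 20.1 j [-0.85  0.23  0.75  2.17 -0.39  0.58  2.07]
to washer at s: .08 [ 0.22  0.29 -0.77]  .03 [ 2.58  1.11 -5.1 ]
[0.51032475 0.07309512 0.18337374] 0.016478902656897037
washer_mid 0.59 [221. 214. 107. 110.]
shaft 0.56 [245.   1.  47.  25.]
shaft 0.53 [270. 249.  18.  15.]
```

View pics/c10.png

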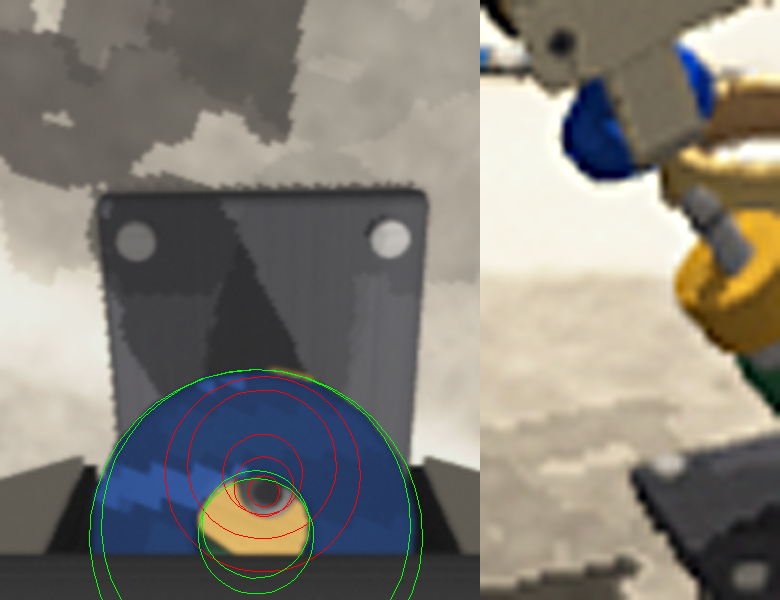

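Call:
{"method": "move_arm", "body": {
  "series": [
    [-0.15, 0.15, -0.1, 0, -0.2, 0.2],
    [0.5, 0.17, -0.9, 0, 0, 0],
    [0.5, 0.17, -0.9, 0, 0, 0],
    [0.5, 0.17, -0.9, 0, 0, 0],
    [0, 0, 0, 0, 0, 0],
    [0, 0, 0, 0, 0, 0]
  ]
}}

```text
clock: 20.9
position: [0.5235, 0.0811, 0.1556]
ee_rot: [-0.479, 2.842, 0.062]
force: [0.3, 0.3, -0.9]
width: 0.547
```

```bash
python3 goal2.py 15
```

```text
pos [0.5235 0.0811 0.1556] turn deg [ 0.02  0.06 -0.14] w 0.547 F [ 0.3  0.3 -0.9] clock 20.9 j [-0.78  0.3   0.68  2.17 -0.49  0.52  2.16]
to washer at s: .08 [-1.1  -0.51  2.01]  .03 [ 1.26  0.31 -2.32]
```

No contact force; s is about 0.057. Continuing down.

Call:
{"method": "move_arm", "body": {
  "series": [
    [0.5, 0.12, -0.9, 0, 0, 0],
    [0.4, 0.1, -0.75, 0, 0, 0],
    [0, 0, 0, 0, 0, 0],
    [0, 0, 0, 0, 0, 0]
  ]
}}

```text
clock: 21.3
position: [0.5326, 0.0833, 0.139]
ee_rot: [-0.479, 2.842, 0.062]
force: [-0.4, -0.4, -1.3]
width: 0.551
```

Call:
{"method": "move_arm", "body": {
  "series": [
    [0.2, 0.07, -0.35, 0, 0, 0],
    [0.15, 0.04, -0.25, 0, 0, 0],
    [0, 0, 0, 0, 0, 0],
    [0, 0, 0, 0, 0, 0]
  ]
}}

```text
clock: 21.7
position: [0.5362, 0.0846, 0.1329]
ee_rot: [-0.479, 2.842, 0.062]
force: [-0.4, -0.2, -1.1]
width: 0.546
```

```bash
python3 goal2.py 15
```

```text
pos [0.5362 0.0846 0.1329] turn deg [ 0.02  0.07 -0.15] w 0.546 F [-0.4 -0.2 -1.1] clock 21.7 j [-0.72  0.36  0.62  2.16 -0.56  0.48  2.22]
to washer at s: .08 [-2.37 -0.85  4.28]  .03 [-0.01 -0.04 -0.05]
```

Call:
{"method": "move_arm", "body": {
  "series": [
    [0.05, 0.01, -0.1, 0, 0, 0],
    [0.05, 0.02, -0.1, 0, 0, 0],
    [0, 0, 0, 0, 0, 0],
    [0, 0, 0, 0, 0, 0]
  ]
}}

```text
clock: 22.1
position: [0.5371, 0.0848, 0.1315]
ee_rot: [-0.479, 2.841, 0.064]
force: [-5.6, -1.8, 11.5]
width: 0.551
```

Call:
{"method": "move_arm", "body": {
  "series": [
    [0, 0, 0, 0, 0, 0],
    [0, 0, 0, 0, 0, 0],
    [0, 0, 0, 0, 0, 0],
    [0, 0, 0, 0, 0, 0],
    [0, 0, 0, 0, 0, 0]
  ],
  "grip": 0.85
}}

```text
clock: 22.6
position: [0.5372, 0.085, 0.1308]
ee_rot: [-0.48, 2.841, 0.062]
force: [0.2, -0.6, 0.0]
width: 0.848
```

Call:
{"method": "move_arm", "body": {
  "series": [
    [-0.3, -0.1, 1, 0, 0, 0],
    [-0.5, -0.2, 2, 0, 0, 0],
    [-0.9, -0.3, 3, 0, 0, 0],
    [-0.9, -0.3, 3, 0, 0, 0],
    [0, 0, 0, 0, 0, 0],
    [0, 0, 0, 0, 0, 0]
  ]
}}

```text
clock: 23.2
position: [0.5114, 0.0764, 0.2218]
ee_rot: [-0.48, 2.839, 0.065]
force: [0.2, 0.5, 0.6]
width: 0.849
```

```bash
python3 goal2.py 15; python3 wv.py w16 washer_mid spacer_mid shaft
python3 - <<'E'
import pickle,h
from h import *
from scipy.optimize import least_squares
a=np.radians(199); z=np.array([.5*np.cos(a),.5*np.sin(a),.75**.5]);y=np.array([-np.sin(a),np.cos(a),0]);x=np.cross(y,z);O=np.array([.5545,.0905,.09]);t=np.linspace(0,2*np.pi,60)
def hullp(im,s0,s1,r):
    c=O+r*(np.cos(t)[:,None]*x+np.sin(t)[:,None]*y); p=proj(im,np.r_[c+s0*z,c+s1*z]); lo,hi=p.min(0),p.max(0); return lo.round(1),(hi-lo).round(1)
for n in('side','scene'):
    im=imaging.get_image(n)
    for th,s0,s1,r in(('washer_mid',.024,.036,.026),('spacer_mid',0,.024,.022)):
        print(n,th,'pred home',*hullp(im,s0,s1,r),'4mm up',*hullp(im,s0+.004,s1+.004,r))
        for o in outline_of(n,th): print('   ',round(o['p'],2),np.round(o['rect'],1))
im=pickle.load(open('w16.pkl','rb'));h.P=lambda i:i['KRT']
print('wrist pred',*hullp(im,.024,.036,.026),'4up',*hullp(im,.028,.04,.026))
# ellipse of blue mask outline and bore/shaft
c=im['color'].astype(int); o=im['m']['washer_mid'][0]; m=np.array(o['mask']).astype(np.uint8)
print(cv2.fitEllipse(cv2.convexHull(max(cv2.findContours(m,0,1)[0],key=len))))
q=proj(im,O+.036*z+.026*(np.cos(t)[:,None]*x+np.sin(t)[:,None]*y)).astype(np.float32);print(cv2.fitEllipse(cv2.convexHull(q)))
E
```

```text
pos [0.5114 0.0764 0.2218] turn deg [-0.09  0.16 -0.2 ] w 0.849 F [0.2 0.5 0.6] clock 23.2 j [-0.94  0.17  0.82  2.12 -0.29  0.66  1.97]
to washer at s: .08 [ 0.11 -0.04 -4.61]  .03 [ 2.48  0.78 -8.94]
[0.51137354 0.07640917 0.22182461] 0.03506475457547714
washer_mid 0.77 [239. 184.  69.  71.]
washer_mid 0.7 [  1. 187.  66.  63.]
shaft 0.65 [248.   0.  39.  24.]
shaft 0.53 [264. 204.  25.  21.]
side washer_mid pred home [237.7 162.2] [20.9 19.3] 4mm up [236.8 161. ] [21.  19.4]
    0.61 [238.8 162.   19.3  18.9]
    0.58 [151.  305.4  43.4  34.8]
side spacer_mid pred home [241.7 166.7] [20.4 19.9] 4mm up [240.9 165.6] [20.5 20. ]
scene washer_mid pred home [199.7 166.8] [22.5 21.9] 4mm up [199.1 166.1] [22.6 22. ]
    0.84 [204.  164.6  15.4  21.7]
    0.55 [261.7 315.   33.1  34.3]
scene spacer_mid pred home [203.  170.6] [20.6 20.7] 4mm up [202.5 169.8] [20.7 20.8]
    0.47 [208.9 180.9  11.2   9.6]
wrist pred [237.2 181.8] [71.  70.9] 4up [236.6 181.3] [72.1 72.1]
((272.59765625, 217.76400756835938), (68.46049499511719, 69.71102905273438), 51.689456939697266)
((272.69500732421875, 217.242431640625), (70.97452545166016, 70.97773742675781), 29.229856491088867)
```

```bash
python3 -c "
from h import *
print(workorder.sign_off()); print(monitor.observe()['clock'])"
```

```text
the job is handed in; nothing more can be done
None
the job is handed in; nothing more can be done
```

I put the brass spacer and then the smaller blue washer on the shaft of the larger green stand, released both, and handed the job in at about 23.4 s. I found both parts in place on my last checks, but the hand-in gave no verdict.

**Spacer:**
- The wrist joints reached their range limits with the spacer about 30 mm short of the bearing.
- I let go there and it slid home under gravity instead of being pushed. A picture showed it lying flat against the bearing.
- At that moment joint 6 read 0.118 against a limit of 0.12, and joint 7 read 2.743 against 2.74. Nothing reported a failure, but I can't rule out that the judge counts it.

**Washer:**
- I gripped it at a tilt so the wrist stayed clear of its limits, and pressed it down until the push along the shaft was about 13 N.
- The gripper stopped within about 2 mm of the calculated home position.

**Last checks:**
- After release, the wrist camera placed the washer within 1 pixel of its predicted home outline and square to the shaft. The side camera agreed within about 2 pixels.
- The scene camera's washer outline was narrower than predicted (15 against 22 pixels). Its spacer outline was small and low-scoring, and the side and wrist cameras did not detect the spacer. I put these down to the parts being partly hidden, but did not confirm it. The spacer's final seat therefore rests on the earlier picture and on the washer's height.
- I did not remeasure the nut, the jar or the tin; the arm's paths kept clear of them.

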